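Lock the dough roller's thickness clamp with the T-handled hex key

TASK

The thickness clamp of the bench dough roller is loose: take the red T-handled hex key out of its wooden stand, set it gently into the cap screw on top of the blue clamp block until it is fully home at the bottom of the socket, and only then turn the screw clockwise (seen from above) until it just comes up tight, a sixth of a turn or so, without forcing it further. Then draw the key out, put it back upright in its stand, and let go, leaving the tub, the cutter and the box where they are.

Things in the scene. Friction and masses are not known exactly. Their poses are not given: they have to be found in the camera images.
- key: Loose T-handled steel hex key, about 0.2 kg, upright in the stand at the start. Origin at its bottom tip, z up to the handle, x along the handle bar. Lower shank hexagonal, 17 mm across flats (two flats face x and -x), 19.6 across corners; round neck 14 mm across above the collar. Collar 40 mm across, 60 to 66 mm above the tip, rests on the stand's top.
- key_tip (a point): Lowest point of the key, on its axis. The last 6 mm is a ball nose (radius 8.5) that enters the socket at any yaw, with about 1 mm of play there; the hex begins above it. Turned wrong, the key stops with the tip 7 to 8 mm above the socket floor; it goes in (it may wedge part way: wriggle it on) within about 5 degrees either way of true alignment, every 60 degrees.
- key_grip (a point): Middle of the key's red handle bar, on the key's axis, 111 mm above the tip; axes as the key's. The bar is 100 long (x) x 16 thick (y) x 22 high, from 100 to 122 mm above the tip: grip it across the 16 mm, at its middle, from above.
- stand: Fixed wooden block 75 x 75 x 74 mm high, origin at the centre of its underside, z up. In the middle of its top a square hole 25 mm wide (sides along the block's x and y), 68 mm deep. With the key in it the collar lies on the top and the key's tip is 14 mm above the table.
- roller: Fixed bench dough roller, origin on the table on the screw's axis, z up. Base plate x -80 to 80, y -260 to 50, 12 mm thick; blue clamp block 56 x 56 mm about the origin, top at z = 56, with the steel cap screw upright on top; white cheeks at y = -68 and -242, tops at z = 125, two rollers between them along y.
- socket (a point): Centre of the socket's flat floor; axes as the roller's. The screw's round head is 30 mm across, rim 14 mm above this point (74 mm above the table). Hex socket 17.7 mm across flats, 14 deep, no lead-in; its yaw is any, not shown by this pose or by the joint, so feel for it (or look). Fully home = key tip here.
- screw (a joint): Turn of the cap screw, rad, growing clockwise seen from above. Starts between 0 and 0.4; a solid stop (tight) at 1.2. About 0.25 N m of friction, stays where it is left. It does not tell the yaw of the hex.
- tub: Bystander: white lidded tub, 84 mm across, 85 high, loose, origin at the centre of its underside. Leave alone.
- cutter: Bystander: round steel pastry cutter, ring 64 mm across, 30 high, loose, origin at the centre of its underside. Leave alone.
- box: Bystander: clear plastic box with white lid, 126 x 176 x 67 mm high, loose, origin at the centre of its underside. Leave alone.
Mind the look-alikes: they are no part of the job. Leave any turquoise look-alike of the key alone.

How it is judged (in metres and radians):
On the way, in this order (a step that is already met when the one before it is completed fails the run):
1. the key is fully home in the socket (tip within 2.5 mm of its floor) before the screw has been turned past 0.65 rad (z of key_tip in the frame of socket below 0.0025 m and horizontal distance between key_tip and socket below 0.004 m and value of joint screw below 0.65 rad), for 0.2 s.
2. the screw is tight (past 1.05 of 1.2 rad) with the key still home (within 4 mm) (z of key_tip in the frame of socket below 0.004 m and horizontal distance between key_tip and socket below 0.004 m and value of joint screw above 1.05 rad), for 0.1 s.
At the end, for the whole second after the job is handed in: The screw reads more than 1.05 rad (stop at 1.2), and the key stands upright (within 0.1 rad) and at rest in the stand's hole, its tip within 12 mm of the stand's axis and less than 20 mm above the stand's underside, let go (value of joint screw above 1.05 rad and horizontal distance between key_tip and stand below 0.012 m and z of key_tip in the frame of stand below 0.02 m and angle between key's own z axis and vertical below 0.1 rad and linear speed of key below 0.02 m/s); the robot touches nothing.
It fails at once if the key is pressed with more than 35 N on the screw or the roller while it is not yet home (tip more than 6 mm above the socket floor, screw not yet turned past 0.65 rad) (contact force between key and roller above 35 N and z of key_tip in the frame of socket above 0.006 m and value of joint screw below 0.65 rad).
It fails at once if the key is forced in the socket: contact forces between key and screw add up to more than 200 N (over 1 N m of turning) (contact force between key and roller above 200 N).
It fails at once if the screw is turned on (past 0.65 rad) by a key that is not home (tip more than 5 mm above the socket floor) (value of joint screw above 0.65 rad and velocity of joint screw above 0.1 rad/s and z of key_tip in the frame of socket above 0.005 m).
It fails at once if the tub, the cutter or the box is moved by more than 25 mm (distance of any of tub, cutter, box from where it was at the start of the episode above 0.025 m).
It also fails if it takes over 72 s, if anything falls off the work surface, if the arm or the gripper's body presses on something with over 40 N, if the wrist force passes 120 N, or if a joint passes its speed limit or range.

ROBOT

A 7-joint arm with a two-finger parallel gripper is mounted at the origin on the work surface. World frame = base frame: x ahead of the robot, y to its left, z up, the work surface at z = 0. Lengths are in m, angles in degrees, forces in N, time in s.
With the tool pointing down it reaches from about 0.425 to 0.8 m from the base axis. Payload 8.3 kg.
Tool frame: the origin (TCP) lies where the fingers leave the gripper's body, on its centre line; the fingertips stand bot.tcp_to_tips ahead of it and the grasp point (between the pads) lies 54 mm ahead of it (bot.tcp_to_tips is the distance from the TCP to the fingertips, in m); z points along the fingers, y is the direction in which the jaws open and shut (so a half turn about z gives the same grasp; the last joint's range is limited). The gripper opens to 85 mm and grips with 20 to 120 N. Pads are 22 mm wide; open, the fingers measure 114 mm over their backs; the gripper's body (76 mm by 85 mm) begins 54 mm behind the grasp point. The pads swing forward as they close: fully open they stand 13 mm farther back than shut.
Start: joints at [-3.604, 21.967, 0.94, 78.501, -0.361, 79.538, -2.664], TCP at [0.625, 0, 0.304] pointing down, gripper open.
Joint ranges: [-169.22, 169.22], [-14.56, 117.87], [-87.37, 89.26], [10.42, 133.3], [-82.24, 262.24], [0.94, 117.77], [-172.7, 172.7]. Speed limits (degrees/s): [136.94, 136.94, 172.46, 172.46, 180, 180, 180].

INTERFACE

Orientations are given as a 3x3 rotation matrix whose columns are the frame's x, y, z axes.
In Python, from station import read_state, imaging, ticket, bot gives the robot as it stands.
- The arm moves only by the shell command python3 -m creep 'ROWS' [FORCE]. ROWS is JSON, a list of rows, each an object of numbers: "tx", "ty", "tz": the shift along the tool's x, y, z in m; "twist": the turn about the tool's z in rad; "claw": the opening, from 0 (shut) to 1 (fully open). A call has 1 to 12 rows; each row shifts and turns the commanded pose from where the row before left it, along the tool's axes as they then stand; what a row does not reach is not made up. A row lasts 1/12 s, in which the tool goes at most 41.7 mm and 7.16 degrees, less where a joint would pass 70% of its speed; a pose out of reach is approached as far as the arm can. A call with a gripper value outside its range is refused whole. The fingers move at their own pace and stop on an object; FORCE is the grip in N (left out, the last holds). Time passes only in rows, so rows that do not move let the fingers close. It gives the time, the measured TCP pose, the force and the opening at its end, in the units of the state.
- read_state(): the state, without advancing time (a new reading comes with each control period).
- imaging.snapshot(name): name is "scene" or "side" or "wrist"; returns the picture (400x640x3 uint8, red, green, blue); there is no depth.
- imaging.camera_info(name): a dict with "intrinsics" (3x3 intrinsics, pixels), "view" (4x4, takes a point from world to camera coordinates). Camera axes: x right, y down, z forward; pixel columns grow to the right and rows downward; lengths in m; the calibration is good to about 2 mm. A picture is of the moment at which its call begins: read the wrist's pose just before it. camera_info takes no time and is no camera call; for the wrist camera it gives the pose at the moment of the call.
- ticket.job_done(): hands the job in, once; it reports no verdict.
The state is a dict: "clock": time; "q": joint angles; "qd": joint speeds; "effort": joint torques, N m; "tool_pos": TCP position; "tcp_rot": TCP orientation; "force": force on the tool from outside, world axes, zero at the start; "wrist_torque": the same for the moment, N m; "gripper_width": finger opening in m.
Only numpy, scipy, OpenCV 4.12 (cv2) and the standard library are available. Lean on these libraries where they do the work, as an engineer would, in place of code of your own. Each camera call takes 0.05 s, during which the arm holds its last target. There are 200 camera calls.

## Working session

There is one attempt and no reset: what is moved stays moved. The work goes in short steps, Python scripts to look and compute and a shell command to move; the robot and the scene stay as the last step left them, time stands still between calls to the robot, and variables do not carry over. Pictures are saved under pics/ and viewed, about 8 in all and at most 12, crops included, and the job is handed in when it is done.

```bash
mkdir -p pics
cat > h.py <<'E'
import numpy as np, cv2
from station import read_state, imaging, ticket, bot
def snap(n,f):
    c=imaging.camera_info(n); im=imaging.snapshot(n); cv2.imwrite('pics/'+f,im[:,:,::-1]); np.savez('pics/'+f+'.npz',K=c['intrinsics'],V=c['view']); return im,np.array(c['intrinsics']),np.array(c['view'])
def ray(K,V,u,v):
    R=V[:3,:3];t=V[:3,3]; o=-R.T@t; d=R.T@np.linalg.inv(K)@np.array([u,v,1.]); return o,d/np.linalg.norm(d)
def onz(K,V,u,v,z):
    o,d=ray(K,V,u,v); return o+d*(z-o[2])/d[2]
def proj(K,V,p):
    q=V[:3,:3]@np.array(p)+V[:3,3]; q=K@q; return q[:2]/q[2]
E
python3 - <<'E'
from h import *
a=[snap(n,n+'0.png')for n in('scene','side','wrist')]
cv2.imwrite('pics/both.png',cv2.resize(np.vstack([a[0][0],a[1][0]]),None,fx=.75,fy=.75)[:,:,::-1])
for x in a:print(x[1].round(1).tolist(),(-x[2][:3,:3].T@x[2][:3,3]).round(3))
s=read_state();print(s['tcp_rot'],s['tool_pos'],s['gripper_width'],bot.tcp_to_tips)
E
```

```text
[[475.0, 0.0, 326.1], [0.0, 475.0, 202.3], [0.0, 0.0, 1.0]] [0.887 0.783 0.697]
[[379.0, 0.0, 318.2], [0.0, 379.0, 202.9], [0.0, 0.0, 1.0]] [0.32  0.764 0.636]
[[314.8, 0.0, 320.6], [0.0, 314.8, 199.1], [0.0, 0.0, 1.0]] [0.624 0.078 0.373]
[[-6.44330847e-05  9.99998738e-01 -1.58718121e-03]
 [ 9.99999998e-01  6.44096578e-05 -1.48111835e-05]
 [-1.47089350e-05 -1.58718216e-03 -9.99998740e-01]] [6.24711894e-01 3.05664017e-05 3.03080597e-01] 0.08518324250148107 0.0726
```

View pics/both.png

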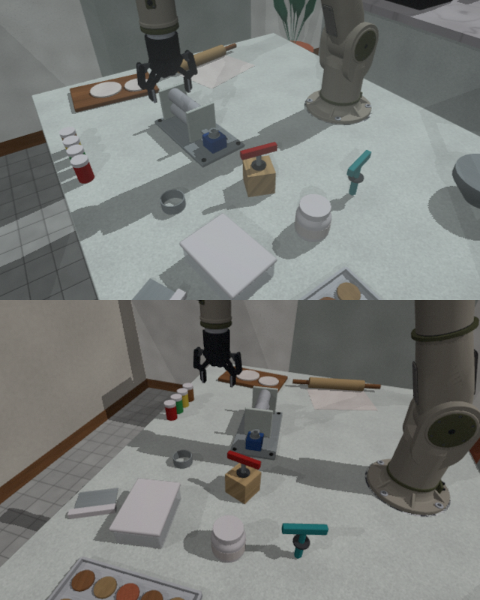

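View pics/wrist0.png

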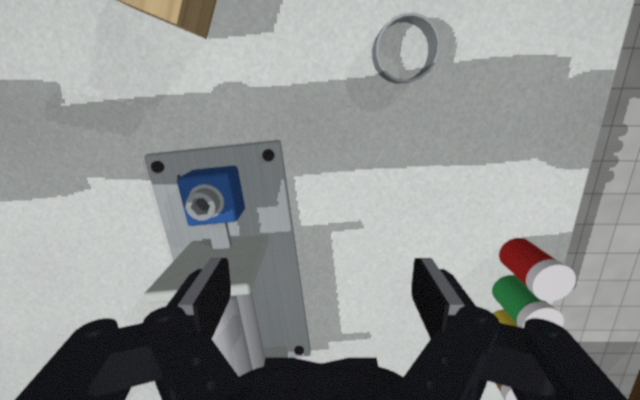

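The red T-key in the wooden stand is at scene ≈(344,202) and side ≈(325,213). The turquoise one lying on the table, at scene ≈(476,230) and side ≈(405,305), is the decoy. The screw head is at wrist ≈(203,203). Next I measure these and confirm the key in a crop.

```bash
cat > m.py <<'E'
from h import *
R=[];out=[]
for n,(cx,cy) in (('scene',(344,202)),('side',(325,213))):
    im=cv2.imread(f'pics/{n}0.png');d=np.load(f'pics/{n}0.png.npz');K,V=d['K'],d['V']
    hsv=cv2.cvtColor(im,cv2.COLOR_BGR2HSV)
    m=(((hsv[...,0]<8)|(hsv[...,0]>172))&(hsv[...,1]>130)).astype(np.uint8)
    nl,l,st,ce=cv2.connectedComponentsWithStats(m)
    k=min((i for i in range(1,nl) if st[i,4]>80),key=lambda i:np.hypot(*(ce[i]-(cx,cy))))
    ys,xs=np.where(l==k);P=np.c_[xs,ys].astype(np.float32)
    c=ce[k];(rc,sz,an)=cv2.minAreaRect(P)
    c=np.array(rc)
    _,_,vt=np.linalg.svd(P-P.mean(0),full_matrices=False);t=(P-P.mean(0))@vt[0]
    e=[P.mean(0)+vt[0]*q for q in(t.min(),t.max())]
    w=[onz(K,V,*q,.125) for q in e];dd=w[1]-w[0]
    print(n,st[k],ce[k],rc,'z.125',onz(K,V,*c,.125).round(4),'len',np.linalg.norm(dd).round(3),'dir',np.degrees(np.arctan2(dd[1],dd[0])).round(1))
    R.append(ray(K,V,*c))
    crop=im[cy-60:cy+60,cx-80:cx+80];out.append(cv2.resize(crop,None,fx=3,fy=3,interpolation=cv2.INTER_CUBIC))
    # wood
    w=((hsv[...,0]>8)&(hsv[...,0]<22)&(hsv[...,1]>80)).astype(np.uint8)
    nl,l,st,ce=cv2.connectedComponentsWithStats(w);k=min((i for i in range(1,nl) if st[i,4]>150),key=lambda i:np.hypot(*(ce[i]-(cx,cy+25))))
    ys,xs=np.where(l==k);h=cv2.convexHull(np.c_[xs,ys].astype(np.int32));a=cv2.approxPolyDP(h,3,True)[:,0]
    print('wood hull',[(q.tolist(),onz(K,V,*q,.074)[:2].round(3).tolist()) for q in a])
(o1,d1),(o2,d2)=R
s=np.linalg.lstsq(np.c_[d1,-d2],o2-o1,rcond=None)[0]
print('tri',(o1+d1*s[0]).round(4),(o2+d2*s[1]).round(4))
d=np.load('pics/wrist0.png.npz');K,V=d['K'],d['V'];im=cv2.imread('pics/wrist0.png')
print('screw',onz(K,V,203,203,.074))
c=im[160:245,150:270];out.append(cv2.resize(c,(480,340),interpolation=cv2.INTER_CUBIC))
# base plate corners (top z=.012)
for q in((147,155),(281,141)):print('plate',onz(K,V,*q,.012))
cv2.imwrite('pics/crop1.png',cv2.resize(np.vstack([np.hstack(out[:1]),out[1]]),None,fx=.8,fy=.8));cv2.imwrite('pics/crop2.png',cv2.resize(out[2],None,fx=1.5,fy=1.5))
a=cv2.imread('pics/crop1.png');b=cv2.imread('pics/crop2.png');H=max(a.shape[0],b.shape[0])
b=cv2.resize(b,(410,290));z=np.zeros((600,800,3),np.uint8);a=a[:600,:390];z[:a.shape[0],:a.shape[1]]=a;z[:290,390:]=b;cv2.imwrite('pics/crop.png',z)
E
python3 m.py
```

```text
scene [321 190  47  16 211] [343.96208531 197.1563981 ] (344.173828125, 197.1455078125) z.125 [0.4742 0.1776 0.125 ] len 0.097 dir -10.8
wood hull [([196, 122], [0.584, -0.373]), ([101, 148], [0.83, -0.381]), ([94, 118], [0.811, -0.556]), ([182, 99], [0.569, -0.529])]
side [303 201  45  25 514] [324.89883268 212.54669261] (324.68096923828125, 212.4932098388672) z.125 [0.4813 0.1844 0.125 ] len 0.103 dir 168.4
wood hull [([347, 230], [0.434, 0.167]), ([345, 252], [0.422, 0.232]), ([326, 271], [0.444, 0.293]), ([301, 255], [0.504, 0.268]), ([301, 232], [0.527, 0.205]), ([319, 217], [0.505, 0.146])]
tri [0.4798 0.1858 0.1327] [0.48   0.189  0.1291]
screw [ 0.50589861 -0.02275116  0.074     ]
plate [0.42340424 0.01475485 0.012     ]
plate [0.57878058 0.03087632 0.012     ]
```

View pics/crop.png

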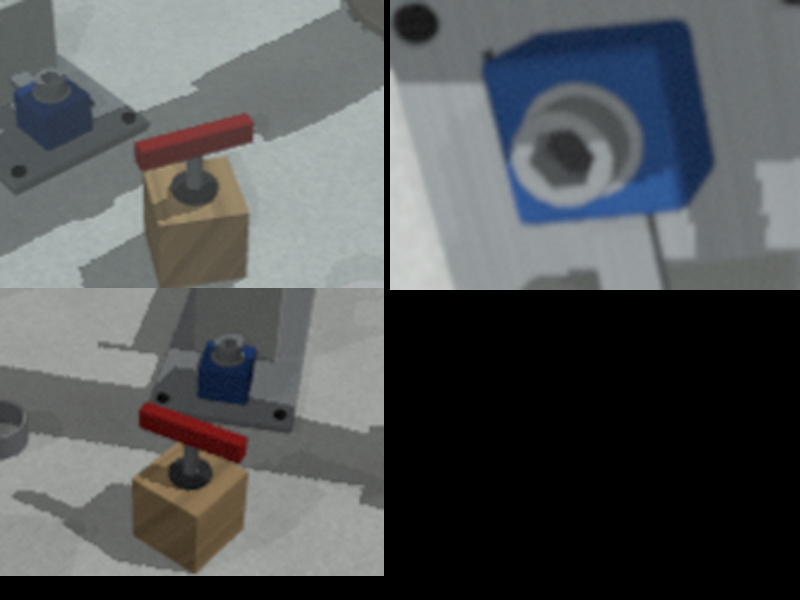

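The crop confirms the red key upright in the wooden stand. Key grip is ≈(0.478,0.186,0.125) with the bar at −11.3°. The screw is ≈(0.506,−0.024), and the roller is yawed ≈6°. I'll take a closer look at the socket first, as it is on the way.

```bash
python3 -m creep '[{"tx":-0.005,"ty":-0.0238,"tz":0.0226},{"tx":-0.005,"ty":-0.0238,"tz":0.0226},{"tx":-0.005,"ty":-0.0238,"tz":0.0226},{"tx":-0.005,"ty":-0.0238,"tz":0.0226},{"tx":-0.005,"ty":-0.0238,"tz":0.0226},{"tx":0},{"tx":0}]'
python3 - <<'E'
from h import *
im,K,V=snap('wrist','w1.png')
# top-down rectified patch at rim height z=.074, 0.1mm/px, x right, y up
c0=np.array([.506,-.024]);
src=[];dst=[]
for dx,dy in((-.025,-.025),(.025,-.025),(.025,.025),(-.025,.025)):
    src.append(proj(K,V,[c0[0]+dx,c0[1]+dy,.074]));dst.append([(dx+.025)*1e4,(.025-dy)*1e4])
H=cv2.getPerspectiveTransform(np.float32(src),np.float32(dst));print(np.float32(src))
p=cv2.warpPerspective(im,H,(500,500),flags=cv2.INTER_CUBIC)[:,:,::-1].copy();cv2.imwrite('pics/rect.png',p)
E
```

```text
[[181.68391 227.10548]
 [230.22157 227.1391 ]
 [225.73451 180.04414]
 [174.77684 180.01355]]validation failed for argument at $[0]...
```

View pics/rect.png

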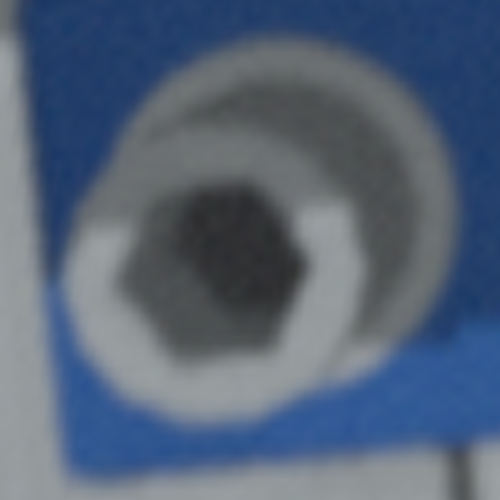

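The rows need every key, so nothing moved. Even so, the socket is visible: head centre ≈(0.503,−0.026), hex corners near 0° mod 60. Now moving in for the closer look.

```bash
python3 -m creep '[{"tx":-0.005,"ty":-0.024,"tz":0.0226,"twist":0,"claw":1},{"tx":-0.005,"ty":-0.024,"tz":0.0226,"twist":0,"claw":1},{"tx":-0.005,"ty":-0.024,"tz":0.0226,"twist":0,"claw":1},{"tx":-0.005,"ty":-0.024,"tz":0.0226,"twist":0,"claw":1},{"tx":-0.005,"ty":-0.024,"tz":0.0226,"twist":0,"claw":1},{"tx":0,"ty":0,"tz":0,"twist":0,"claw":1},{"tx":0,"ty":0,"tz":0,"twist":0,"claw":1}]'
cat > rect.py <<'E'
from h import *
def rect(im,K,V,c0,z=.074,h=.02):
    src=[];dst=[]
    for dx,dy in((-h,-h),(h,-h),(h,h),(-h,h)):
        src.append(proj(K,V,[c0[0]+dx,c0[1]+dy,z]));dst.append([(dx+h)*250/h,(h-dy)*250/h])
    H=cv2.getPerspectiveTransform(np.float32(src),np.float32(dst));print(np.float32(src).tolist())
    return cv2.warpPerspective(im,H,(500,500),flags=cv2.INTER_CUBIC)[:,:,::-1].copy()
E
python3 - <<'E'
from rect import *
im,K,V=snap('wrist','w2.png')
cv2.imwrite('pics/rect2.png',rect(im,K,V,(.503,-.026)))
E
```

```text
clock: 0.78
tool_pos: [0.5026, -0.0254, 0.1893]
tcp_rot: [[0.001, 1.0, -0.004], [1.0, -0.001, -0.0], [-0.0, -0.004, -1.0]]
force: [0.0, 0.3, 1.0]
gripper_width: 0.0854
[[292.1010437011719, 255.23971557617188], [352.9124755859375, 255.32131958007812], [354.9298400878906, 197.34490966796875], [290.2705383300781, 197.30026245117188]]
```

View pics/rect2.png

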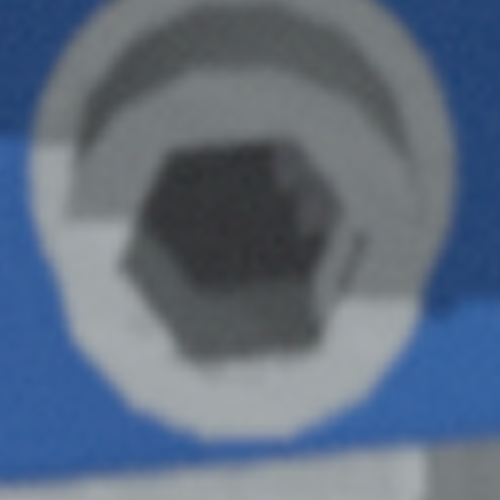

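Closer look: hex centre ≈ rect pixel (242,249), so the socket is ≈(0.5024,−0.0259). Its edges tilt +5.5°, so corners are at 5.5° mod 60 and the key's x axis needs to be at ≈−24.5°. That is a twist of +13° from its yaw in the stand. Moving above the key.

```bash
python3 -m creep '[{"tx":0.03,"ty":-0.004,"tz":-0.025,"twist":0,"claw":1},{"tx":0.033,"ty":-0.004,"tz":-0.02,"twist":0,"claw":1},{"tx":0.036,"ty":-0.004,"tz":-0.015,"twist":0,"claw":1},{"tx":0.038,"ty":-0.004,"tz":-0.01,"twist":0,"claw":1},{"tx":0.038,"ty":-0.004,"tz":-0.01,"twist":0,"claw":1},{"tx":0.037,"ty":-0.004,"tz":0,"twist":0,"claw":1}]' | grep tool_pos
python3 -m creep '[{"tx":0,"ty":0,"tz":0,"twist":-0.1145,"claw":1},{"tx":0,"ty":0,"tz":0,"twist":-0.1145,"claw":1},{"tx":0,"ty":0,"tz":0,"twist":-0.1145,"claw":1},{"tx":0,"ty":0,"tz":0,"twist":-0.1145,"claw":1},{"tx":0,"ty":0,"tz":0,"twist":-0.1145,"claw":1},{"tx":0,"ty":0,"tz":0,"twist":-0.1145,"claw":1},{"tx":0,"ty":0,"tz":0,"twist":-0.1145,"claw":1},{"tx":0,"ty":0,"tz":0,"twist":-0.1145,"claw":1},{"tx":0,"ty":0,"tz":0,"twist":-0.1145,"claw":1},{"tx":0,"ty":0,"tz":0,"twist":-0.1145,"claw":1},{"tx":0,"ty":0,"tz":0,"twist":-0.1145,"claw":1},{"tx":0,"ty":0,"tz":0,"twist":-0.1145,"claw":1}]'
cat > key.py <<'E'
from rect import *
s=read_state();im,K,V=snap('wrist','w3.png')
hsv=cv2.cvtColor(im,cv2.COLOR_RGB2HSV)
m=(((hsv[...,0]<8)|(hsv[...,0]>172))&(hsv[...,1]>130)).astype(np.uint8)
nl,l,st,ce=cv2.connectedComponentsWithStats(m);k=1+st[1:,4].argmax()
ys,xs=np.where(l==k);r=cv2.minAreaRect(np.c_[xs,ys].astype(np.float32));print(st[k],r)
B=cv2.boxPoints(r);W=np.array([onz(K,V,*q,.136)[:2] for q in B]);print(W.round(4),W.mean(0).round(4),[np.linalg.norm(W[i]-W[i-1]).round(4) for i in range(4)])
i=0 if np.linalg.norm(W[1]-W[0])>np.linalg.norm(W[2]-W[1]) else 1
d=W[i+1]-W[i];print('dir',np.degrees(np.arctan2(d[1],d[0])))
print('tool',s['tool_pos'],'x',np.degrees(np.arctan2(s['tcp_rot'][1][0],s['tcp_rot'][0][0])),s['q'])
E
python3 key.py
```

```text
tool_pos: [0.4827, 0.1903, 0.2752]
clock: 2.33
tool_pos: [0.4825, 0.1881, 0.2726]
tcp_rot: [[-0.982, 0.19, 0.003], [0.19, 0.982, 0.002], [-0.003, 0.002, -1.0]]
force: [-0.4, 0.2, 1.0]
gripper_width: 0.0854
[ 306  138   24  135 2906] ((317.5, 205.0), (134.0, 23.0), 90.0)
[[0.428  0.1886]
 [0.4308 0.2033]
 [0.5283 0.1853]
 [0.525  0.1684]] [0.478  0.1864] [np.float64(0.0991), np.float64(0.0149), np.float64(0.0991), np.float64(0.0172)]
dir -10.436517841667353
tool [0.48247984 0.18805265 0.27260762] x 169.06775347330554 [-11.03559092  10.49506397 -15.63125597  97.54569774   2.93654105
  72.16473355  51.75958343]
```

View pics/w3.png

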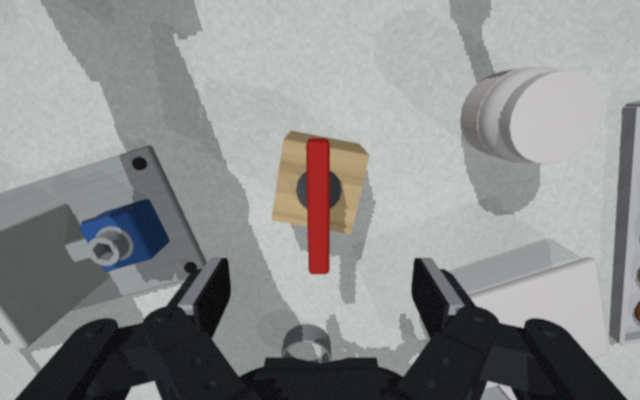

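The wrist view shows the red bar at (318,205), aligned with the tool, and no obstacles in the finger path. Key centre (0.478,0.186), length 99 mm and width 16 mm agree with the given sizes. Grasping.

```bash
python3 -m creep '[{"tx":0.004,"ty":-0.0025,"tz":0.02,"twist":0,"claw":1},{"tx":0,"ty":0,"tz":0.025,"twist":0,"claw":1},{"tx":0,"ty":0,"tz":0.025,"twist":0,"claw":1},{"tx":0,"ty":0,"tz":0.0237,"twist":0,"claw":1},{"tx":0,"ty":0,"tz":0,"twist":0,"claw":1},{"tx":0,"ty":0,"tz":0,"twist":0,"claw":1}]' | grep tool_pos
python3 -m creep '[{"tx":0,"ty":0,"tz":0,"twist":0,"claw":0},{"tx":0,"ty":0,"tz":0,"twist":0,"claw":0},{"tx":0,"ty":0,"tz":0,"twist":0,"claw":0},{"tx":0,"ty":0,"tz":0,"twist":0,"claw":0},{"tx":0,"ty":0,"tz":0,"twist":0,"claw":0},{"tx":0,"ty":0,"tz":0,"twist":0,"claw":0},{"tx":0,"ty":0,"tz":0,"twist":0,"claw":0},{"tx":0,"ty":0,"tz":0,"twist":0,"claw":0},{"tx":0,"ty":0,"tz":0,"twist":0,"claw":0},{"tx":0,"ty":0,"tz":0,"twist":0,"claw":0},{"tx":0,"ty":0,"tz":0,"twist":0,"claw":0},{"tx":0,"ty":0,"tz":0,"twist":0,"claw":0}]' 100
```

```text
tool_pos: [0.4769, 0.1858, 0.1774]
clock: 3.88
tool_pos: [0.4768, 0.1856, 0.1778]
tcp_rot: [[-0.981, 0.195, 0.001], [0.195, 0.981, 0.0], [-0.001, 0.001, -1.0]]
force: [-0.7, 0.1, 6.4]
gripper_width: 0.0144
```

```bash
python3 -m creep '[{"tx":0,"ty":0,"tz":-0.01,"twist":0,"claw":0},{"tx":0,"ty":0,"tz":-0.02,"twist":0,"claw":0},{"tx":0,"ty":0,"tz":-0.025,"twist":0,"claw":0},{"tx":0,"ty":0,"tz":-0.025,"twist":0,"claw":0},{"tx":0,"ty":0,"tz":-0.015,"twist":0,"claw":0},{"tx":0,"ty":0,"tz":0,"twist":0,"claw":0},{"tx":0,"ty":0,"tz":0,"twist":0,"claw":0}]'
cat > held.py <<'E'
import sys
from rect import *
s=read_state();tag=sys.argv[1];RR=np.array(s['tcp_rot']);T=np.array(s['tool_pos'])
a,K,V=snap('scene',tag+'s.png');b,K2,V2=snap('side',tag+'d.png')
def fix(im,K,V):
    g=T+RR@[0,0,.054]; u=proj(K,V,g);t=proj(K,V,g-[0,0,.111]);print('grip px',u.round(1),'tip px',t.round(1))
    c=((u+t)/2).astype(int);c=np.clip(c,[64,60],[575,339]);return cv2.resize(im[c[1]-60:c[1]+60,c[0]-64:c[0]+64],None,fx=3,fy=3,interpolation=cv2.INTER_CUBIC),c-[64,60]
A,oa=fix(a,K,V);B,ob=fix(b,K2,V2);print('off',oa,ob,'scale 3')
cv2.imwrite(f'pics/{tag}.png',np.hstack([A,B])[:,:,::-1]);print(T.round(4),s['force'],s['gripper_width'])
E
python3 held.py k1
```

```text
clock: 4.47
tool_pos: [0.4766, 0.1853, 0.2724]
tcp_rot: [[-0.981, 0.196, 0.001], [0.196, 0.981, 0.0], [-0.001, 0.0, -1.0]]
force: [-0.6, -0.7, -2.8]
gripper_width: 0.015
grip px [345.7 159.3] tip px [345.3 206.6]
grip px [328.2 176.3] tip px [326.5 219.6]
off [281 122] [263 137] scale 3
[0.4766 0.1853 0.2724] [-0.59801034 -0.65914658 -2.78262682] 0.014989319236076612
```

View pics/k1.png

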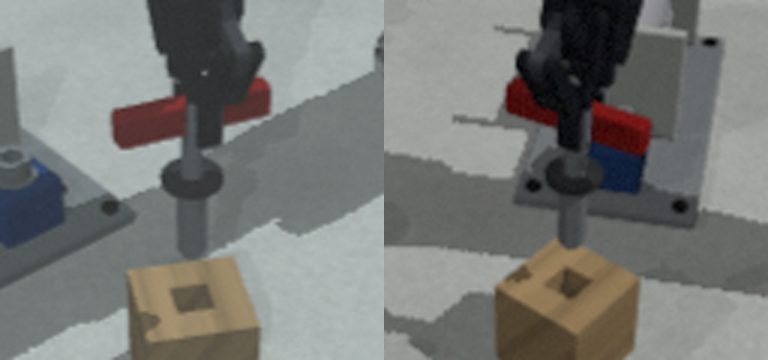

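The key hangs straight in the jaws: tip at scene (344.7,207) and side (325.3,218.7), within ~1 px of prediction. Moving above the socket and pre-aligning yaw.

```bash
python3 -m creep '[{"tx":-0.0111,"ty":-0.0337,"tz":0,"twist":0,"claw":0},{"tx":-0.0111,"ty":-0.0337,"tz":0,"twist":0,"claw":0},{"tx":-0.0111,"ty":-0.0337,"tz":0,"twist":0,"claw":0},{"tx":-0.0111,"ty":-0.0337,"tz":0,"twist":0,"claw":0},{"tx":-0.0111,"ty":-0.0337,"tz":0,"twist":0,"claw":0},{"tx":-0.0111,"ty":-0.0337,"tz":0,"twist":0,"claw":0},{"tx":0,"ty":0,"tz":0.01,"twist":0.115,"claw":0},{"tx":0,"ty":0,"tz":0.01,"twist":0.115,"claw":0},{"tx":0,"ty":0,"tz":0,"twist":0,"claw":0},{"tx":0,"ty":0,"tz":0,"twist":0,"claw":0},{"tx":0,"ty":0,"tz":0,"twist":0,"claw":0}]'
python3 held.py k2
python3 - <<'E'
from rect import *
s=read_state();print(np.degrees(np.arctan2(s['tcp_rot'][1][0],s['tcp_rot'][0][0])))
snap('wrist','w4.png')
E
```

```text
clock: 5.48
tool_pos: [0.5021, -0.0254, 0.2518]
tcp_rot: [[-0.912, 0.41, -0.001], [0.41, 0.912, 0.0], [0.001, -0.0, -1.0]]
force: [0.4, 0.2, -1.3]
gripper_width: 0.0149
grip px [279.7 125.7] tip px [283.7 168.9]
grip px [342.8 133.4] tip px [340.3 172. ]
off [217  87] [277  92] scale 3
[ 0.5021 -0.0254  0.2518] [ 0.42338722  0.21323873 -1.28550038] 0.01491308137260572
155.75354553590697
```

View pics/k2.png

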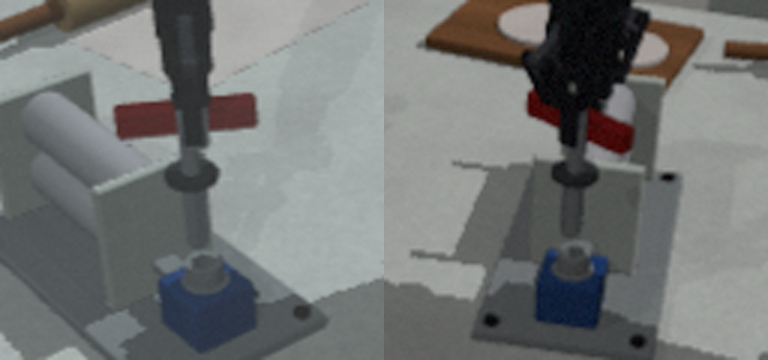

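Run:
```python
from h import *
o=[]
for n,(x,y) in(('s',(264,148)),('d',(320,150))):
    im=cv2.imread(f'pics/k2{n}.png')[y:y+40,x:x+40]
    im=cv2.resize(im,(400,400),interpolation=cv2.INTER_CUBIC)
    im=cv2.convertScaleAbs(im,alpha=1.4);
    for k in range(0,400,50):im[0:6,k]=255;im[k,0:6]=255
    o.append(im)
cv2.imwrite('pics/k2z.png',np.hstack(o))
```

```text
(no output)
```

View pics/k2z.png

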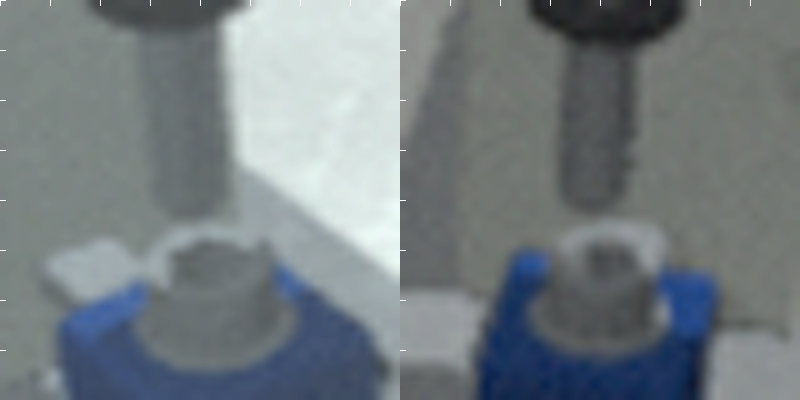

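Run:
```python
from h import *
J=[];p0=np.array([.5021,-.0254,.08])
for n in'sd':
    d=np.load(f'pics/k2{n}.png.npz');K,V=d['K'],d['V']
    J.append([(proj(K,V,p0+e)-proj(K,V,p0))[0]*1000 for e in np.eye(3)[:2]*.001])
    print('rim pred',proj(K,V,[.5024,-.0259,.074]), 'tip',proj(K,V,[.5021,-.0254,.0868]))
J=np.array(J);print(J)
for d in((.9,1.7),(.45,1.1),(.7,1.4)):
    w=np.linalg.solve(J,d);print(d,w, 'tool',np.array([[-.912,.41],[.41,.912]])@w)
```

```text
rim pred [283.84672636 173.50586316] tip [283.640731  168.9401301]
rim pred [339.95051411 175.9827185 ] tip [340.27398171 172.01262072]
[[-386.99000495  209.69268706]
 [-374.2441619  -100.97258025]]
(0.9, 1.7) [-0.00380559 -0.00273125] tool [ 0.00235088 -0.00405119]
(0.45, 1.1) [-0.00234875 -0.00218865] tool [ 0.00124472 -0.00295903]
(0.7, 1.4) [-0.00309864 -0.00238036] tool [ 0.00185002 -0.00344133]
```

```bash
python3 -m creep '[{"tx":0.0019,"ty":-0.0034,"tz":0.002,"twist":0,"claw":0},{"tx":0,"ty":0,"tz":0.003,"twist":0,"claw":0},{"tx":0,"ty":0,"tz":0.003,"twist":0,"claw":0},{"tx":0,"ty":0,"tz":0.003,"twist":0,"claw":0},{"tx":0,"ty":0,"tz":0,"twist":0,"claw":0},{"tx":0,"ty":0,"tz":0,"twist":0,"claw":0}]'
python3 -m creep '[{"tx":0,"ty":0,"tz":0.001,"twist":0,"claw":0},{"tx":0,"ty":0,"tz":0.001,"twist":0,"claw":0},{"tx":0,"ty":0,"tz":0.001,"twist":0,"claw":0},{"tx":0,"ty":0,"tz":0,"twist":0,"claw":0},{"tx":0,"ty":0,"tz":0,"twist":0,"claw":0}]'
```

```text
clock: 6.13
tool_pos: [0.4991, -0.0282, 0.2409]
tcp_rot: [[-0.91, 0.414, -0.001], [0.414, 0.91, 0.0], [0.001, -0.0, -1.0]]
force: [0.6, -0.1, -2.2]
gripper_width: 0.0147
clock: 6.55
tool_pos: [0.4992, -0.0283, 0.2382]
tcp_rot: [[-0.91, 0.414, -0.0], [0.414, 0.91, 0.0], [0.0, -0.0, -1.0]]
force: [0.7, 1.3, -2.6]
gripper_width: 0.0144
```

```bash
for i in 1 2; do python3 -m creep '[{"tx":0,"ty":0,"tz":0.001,"twist":0,"claw":0},{"tx":0,"ty":0,"tz":0.001,"twist":0,"claw":0},{"tx":0,"ty":0,"tz":0,"twist":0,"claw":0},{"tx":0,"ty":0,"tz":0,"twist":0,"claw":0}]' | egrep 'pos|force|clock'; done
```

```text
clock: 6.88
tool_pos: [0.4992, -0.0282, 0.2361]
force: [0.4, -0.1, -2.6]
clock: 7.22
tool_pos: [0.4992, -0.0281, 0.2342]
force: [-1.4, -0.8, -1.9]
```

```bash
for i in 1 2 3; do python3 -m creep '[{"tx":0,"ty":0,"tz":0.001,"twist":0,"claw":0},{"tx":0,"ty":0,"tz":0,"twist":0,"claw":0},{"tx":0,"ty":0,"tz":0,"twist":0,"claw":0}]' | egrep 'pos|force|clock'; done; python3 -c "
from station import *;s=read_state();print(s['wrist_torque'])"
```

```text
clock: 7.47
tool_pos: [0.4993, -0.0279, 0.2332]
force: [0.4, 1.7, -0.9]
clock: 7.72
tool_pos: [0.4993, -0.0277, 0.2322]
force: [0.2, 4.0, -1.1]
clock: 7.97
tool_pos: [0.4993, -0.0277, 0.2313]
force: [-0.7, 3.8, 1.8]
[ 1.45899918  0.04511667 -0.02040495]
```

The nose is inside the socket. The lateral push is toward +y, so I nudge that way and continue.

```bash
python3 -m creep '[{"tx":0.0004,"ty":0.0009,"tz":0,"twist":0,"claw":0},{"tx":0,"ty":0,"tz":0,"twist":0,"claw":0},{"tx":0,"ty":0,"tz":0,"twist":0,"claw":0}]' | egrep 'pos|force|clock'; for i in 1 2; do python3 -m creep '[{"tx":0,"ty":0,"tz":0.001,"twist":0,"claw":0},{"tx":0,"ty":0,"tz":0,"twist":0,"claw":0},{"tx":0,"ty":0,"tz":0,"twist":0,"claw":0}]' | egrep 'pos|force|clock'; done; python3 -c "
from station import *;s=read_state();print(s['wrist_torque'])"
```

```text
clock: 8.22
tool_pos: [0.4993, -0.0273, 0.2313]
force: [-0.1, 3.6, 2.0]
clock: 8.47
tool_pos: [0.4995, -0.0273, 0.231]
force: [-1.1, 3.8, 7.0]
clock: 8.72
tool_pos: [0.4997, -0.0273, 0.2308]
force: [-3.2, 4.1, 12.9]
[ 1.11714929  1.02872137 -0.03904632]
```

```bash
python3 -m creep '[{"tx":0.0004,"ty":0.0009,"tz":0,"twist":0,"claw":0},{"tx":0,"ty":0,"tz":0,"twist":0,"claw":0}]' | egrep 'pos|force|clock'; for i in 1 2 3; do python3 -m creep '[{"tx":0,"ty":0,"tz":0,"twist":0.04,"claw":0},{"tx":0,"ty":0,"tz":0,"twist":0,"claw":0}]' | egrep 'pos|force|rot'; done; python3 -c "
from station import *;s=read_state();print(s['wrist_torque'])"
```

```text
clock: 8.88
tool_pos: [0.4997, -0.0268, 0.2308]
force: [-3.7, 1.9, 13.5]
tool_pos: [0.4998, -0.0267, 0.2308]
tcp_rot: [[-0.892, 0.452, 0.002], [0.452, 0.892, -0.0], [-0.002, 0.001, -1.0]]
force: [-4.2, 2.7, 12.0]
tool_pos: [0.4999, -0.0265, 0.2307]
tcp_rot: [[-0.873, 0.488, 0.002], [0.488, 0.873, -0.0], [-0.002, 0.001, -1.0]]
force: [-2.5, 3.2, 11.6]
tool_pos: [0.4999, -0.0263, 0.2307]
tcp_rot: [[-0.853, 0.522, 0.003], [0.522, 0.853, 0.0], [-0.002, 0.001, -1.0]]
force: [-2.8, 3.3, 11.6]
[1.10460225 0.59765415 0.06805009]
```

```bash
python3 -m creep '[{"tx":0.0011,"ty":0.0005,"tz":0,"twist":-0.06,"claw":0},{"tx":0,"ty":0,"tz":0,"twist":-0.06,"claw":0},{"tx":0,"ty":0,"tz":0,"twist":0,"claw":0}]' | egrep 'pos|force|clock'; for i in 1 2 3 4; do python3 -m creep '[{"tx":0,"ty":0,"tz":0,"twist":-0.04,"claw":0},{"tx":0,"ty":0,"tz":0,"twist":0,"claw":0}]' | egrep 'pos|force|rot'; done; python3 -c "
from station import *;s=read_state();print(s['wrist_torque'])"
```

```text
clock: 9.63
tool_pos: [0.4986, -0.0259, 0.2295]
force: [-0.9, 2.6, -1.8]
tool_pos: [0.4984, -0.0259, 0.2287]
tcp_rot: [[-0.926, 0.377, -0.001], [0.377, 0.926, -0.001], [0.0, -0.001, -1.0]]
force: [0.8, 1.3, -1.9]
tool_pos: [0.4984, -0.0258, 0.2287]
tcp_rot: [[-0.94, 0.341, -0.001], [0.341, 0.94, -0.0], [0.0, -0.001, -1.0]]
force: [1.0, 0.2, -2.3]
tool_pos: [0.4984, -0.0257, 0.2287]
tcp_rot: [[-0.953, 0.303, -0.001], [0.303, 0.953, -0.0], [0.0, -0.001, -1.0]]
force: [0.7, 0.0, -2.9]
tool_pos: [0.4984, -0.0258, 0.2288]
tcp_rot: [[-0.964, 0.265, -0.001], [0.265, 0.964, -0.0], [0.0, -0.001, -1.0]]
force: [1.2, 0.3, -3.3]
[ 0.05815146 -0.47226949 -0.06411092]
```

It dropped ~2 mm once centred, near the original yaw. I'll return to that yaw and press on gently.

```bash
python3 -m creep '[{"tx":0,"ty":0,"tz":0,"twist":0.06,"claw":0},{"tx":0,"ty":0,"tz":0,"twist":0.05,"claw":0},{"tx":0,"ty":0,"tz":0,"twist":0,"claw":0}]' | egrep 'pos|force|clock'; for i in 1 2 3; do python3 -m creep '[{"tx":0,"ty":0,"tz":0.001,"twist":0,"claw":0},{"tx":0,"ty":0,"tz":0,"twist":0,"claw":0}]' | egrep 'pos|force'; done; python3 -c "
from station import *;s=read_state();print(s['wrist_torque'])"
```

```text
clock: 10.55
tool_pos: [0.4984, -0.0257, 0.229]
force: [0.5, 0.8, -2.6]
tool_pos: [0.4984, -0.0255, 0.2279]
force: [0.3, 0.4, -3.3]
tool_pos: [0.4984, -0.0254, 0.2269]
force: [1.0, 0.8, -3.2]
tool_pos: [0.4984, -0.0254, 0.226]
force: [0.4, -0.2, -3.2]
[-0.04720025 -0.15714433 -0.02855558]
```

Sliding in freely. Continuing until the floor is felt (expected at TCP z ≈0.224).

```bash
for i in 1 2 3; do python3 -m creep '[{"tx":0,"ty":0,"tz":0.001,"twist":0,"claw":0},{"tx":0,"ty":0,"tz":0,"twist":0,"claw":0}]' | egrep 'pos|force'; done; python3 -c "
from station import *;s=read_state();print(s['wrist_torque'])"
```

```text
tool_pos: [0.4985, -0.0253, 0.225]
force: [0.3, 0.3, -1.6]
tool_pos: [0.4985, -0.0253, 0.224]
force: [1.1, -0.2, -3.0]
tool_pos: [0.4986, -0.0253, 0.2233]
force: [-0.0, -0.3, -1.8]
[-0.03564016  0.07287048  0.0153757 ]
```

```bash
for i in 1 2 3; do python3 -m creep '[{"tx":0,"ty":0,"tz":0.001,"twist":0,"claw":0},{"tx":0,"ty":0,"tz":0,"twist":0,"claw":0}]' | egrep 'pos|force'; done; python3 held.py k3; python3 -c "
from station import *;s=read_state();print(s['wrist_torque'],s['clock'])"
```

```text
tool_pos: [0.4989, -0.0253, 0.223]
force: [-1.6, -0.3, 5.8]
tool_pos: [0.4991, -0.0253, 0.2229]
force: [-2.5, -0.2, 11.1]
tool_pos: [0.4994, -0.0253, 0.2227]
force: [-5.5, -0.0, 16.6]
grip px [281.8 137.3] tip px [285.6 179. ]
grip px [343.1 144.3] tip px [340.6 181.4]
off [219  98] [277 102] scale 3
[ 0.4994 -0.0253  0.2227] [-5.5033573  -0.02836685 16.60285455] 0.01449507029315043
[-0.02921615  1.57362334  0.00667258] 12.15
```

The floor is at TCP z 0.223, 8 mm below the earlier stop, so the key is fully home. I'll ease the press and then turn clockwise while watching torque.

```bash
cat > t.py <<'E'
from h import *
s=read_state();R=np.array(s['tcp_rot']);print('t',round(s['clock'],2),'yaw',round(np.degrees(np.arctan2(R[1,0],R[0,0])),1),'pos',s['tool_pos'].round(4),'F',np.array(s['force']).round(1),'M',np.array(s['wrist_torque']).round(3))
E
python3 -m creep '[{"tx":0,"ty":0,"tz":-0.0015,"twist":0,"claw":0},{"tx":0,"ty":0,"tz":0,"twist":0,"claw":0},{"tx":0,"ty":0,"tz":0,"twist":0,"claw":0},{"tx":0,"ty":0,"tz":0,"twist":0,"claw":0}]' >/dev/null; python3 t.py
for i in 1 2 3; do python3 -m creep '[{"tx":0,"ty":0,"tz":0,"twist":0.05,"claw":0},{"tx":0,"ty":0,"tz":0,"twist":0.05,"claw":0},{"tx":0,"ty":0,"tz":0,"twist":0,"claw":0}]' >/dev/null; python3 t.py; done
```

```text
t 12.48 yaw 158.4 pos [ 0.499  -0.0253  0.223 ] F [-3.1  0.3  9.2] M [-0.039  0.85   0.006]
t 12.73 yaw 152.5 pos [ 0.4991 -0.025   0.2229] F [-1.8  0.4  7.9] M [0.125 0.691 0.055]
t 12.98 yaw 146.8 pos [ 0.499  -0.0248  0.2229] F [-2.4  0.9  9. ] M [0.316 0.728 0.179]
t 13.23 yaw 141.1 pos [ 0.4991 -0.0246  0.223 ] F [-1.8  1.8  8.3] M [0.472 0.701 0.133]
```

```bash
for i in 1 2 3 4; do python3 -m creep '[{"tx":0,"ty":0,"tz":0,"twist":0.05,"claw":0},{"tx":0,"ty":0,"tz":0,"twist":0.05,"claw":0},{"tx":0,"ty":0,"tz":0,"twist":0,"claw":0}]' >/dev/null; python3 t.py; done
```

```text
t 13.48 yaw 135.4 pos [ 0.4992 -0.0243  0.2229] F [-2.6  1.6  7.7] M [0.644 0.552 0.203]
t 13.73 yaw 129.7 pos [ 0.4993 -0.0241  0.223 ] F [-2.1  2.3  7.6] M [0.835 0.446 0.197]
t 13.98 yaw 123.9 pos [ 0.4994 -0.024   0.223 ] F [-0.8  3.6  7.5] M [1.008 0.312 0.232]
t 14.23 yaw 118.2 pos [ 0.4995 -0.0238  0.223 ] F [-0.7  3.4  6.8] M [1.117 0.171 0.171]
```

```bash
for i in 1 2; do python3 -m creep '[{"tx":0,"ty":0,"tz":0,"twist":0.05,"claw":0},{"tx":0,"ty":0,"tz":0,"twist":0.05,"claw":0},{"tx":0,"ty":0,"tz":0,"twist":0,"claw":0}]' >/dev/null; python3 t.py; done
```

```text
t 14.48 yaw 112.5 pos [ 0.4996 -0.0236  0.223 ] F [0.8 4.9 7.1] M [1.24  0.    0.169]
t 14.73 yaw 106.8 pos [ 0.4998 -0.0235  0.223 ] F [0.5 4.1 6.7] M [ 1.369 -0.154  0.193]
```

```bash
for i in 1 2; do python3 -m creep '[{"tx":0,"ty":0,"tz":0,"twist":0.04,"claw":0},{"tx":0,"ty":0,"tz":0,"twist":0,"claw":0}]' >/dev/null; python3 t.py; done
```

```text
t 14.9 yaw 104.6 pos [ 0.4998 -0.0234  0.223 ] F [1.7 5.2 5.4] M [ 1.408 -0.334  0.219]
t 15.07 yaw 102.3 pos [ 0.4999 -0.0234  0.223 ] F [1.2 5.8 4.3] M [ 1.464 -0.368  0.193]
```

```bash
for i in 1 2 3 4; do python3 -m creep '[{"tx":0.0003,"ty":0,"tz":0.0003,"twist":0.04,"claw":0},{"tx":0,"ty":0,"tz":0,"twist":0,"claw":0}]' >/dev/null; python3 t.py; done
```

```text
t 15.23 yaw 100.0 pos [ 0.5    -0.0232  0.223 ] F [1.3 4.9 6.7] M [ 1.323 -0.272  0.171]
t 15.4 yaw 97.7 pos [ 0.5001 -0.023   0.223 ] F [0.4 3.2 8.7] M [ 1.25  -0.204  0.235]
t 15.57 yaw 95.4 pos [ 0.5001 -0.0228  0.2229] F [ 0.5  2.9 10.3] M [ 1.156 -0.178  0.252]
t 15.73 yaw 93.1 pos [ 0.5003 -0.0227  0.2229] F [-0.8  4.3 11.9] M [ 1.017 -0.123  0.162]
```

```bash
for i in 1 2 3; do python3 -m creep '[{"tx":0.0003,"ty":0,"tz":-0.0002,"twist":0.04,"claw":0},{"tx":0,"ty":0,"tz":0,"twist":0,"claw":0}]' >/dev/null; python3 t.py; done
```

```text
t 15.9 yaw 90.8 pos [ 0.5002 -0.0225  0.2229] F [ 1.7  2.9 10.2] M [ 0.952 -0.322  0.169]
t 16.07 yaw 88.5 pos [ 0.5003 -0.0223  0.2229] F [1.9 1.8 7.2] M [ 0.744 -0.514  0.182]
t 16.23 yaw 86.2 pos [ 0.5003 -0.0221  0.223 ] F [2.7 2.2 7.2] M [ 0.696 -0.757  0.316]
```

```bash
for i in 1 2; do python3 -m creep '[{"tx":0,"ty":0,"tz":0,"twist":0.03,"claw":0},{"tx":0,"ty":0,"tz":0,"twist":0,"claw":0}]' >/dev/null; python3 t.py; done; python3 held.py k4; python3 -c "
import cv2,numpy as np
from station import imaging
a=cv2.imread('pics/k4.png');w=imaging.snapshot('wrist')[:,:,::-1];w=w[100:400,100:540];cv2.imwrite('pics/k4b.png',np.vstack([cv2.resize(a,(512,240)),cv2.resize(w,(512,349))]))"
```

```text
t 16.4 yaw 84.5 pos [ 0.5003 -0.0221  0.223 ] F [3.  1.6 6.7] M [ 0.746 -0.834  0.36 ]
t 16.57 yaw 82.8 pos [ 0.5004 -0.0221  0.223 ] F [2.7 2.3 6.5] M [ 0.69  -0.92   0.398]
grip px [282.1 138. ] tip px [285.8 179.8]
grip px [342.3 144.8] tip px [339.9 182. ]
off [219  98] [277 103] scale 3
[ 0.5004 -0.0221  0.223 ] [2.71771096 2.32432625 6.54672118] 0.015549006111227882
```

View pics/k4b.png

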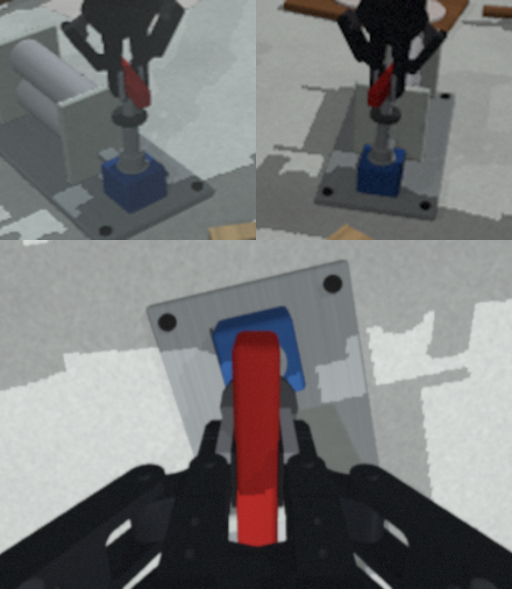

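The key is aligned in the jaws and seated, with the collar just above the screw. Torque has risen steadily from 0.18 to 0.40 N·m, above the friction level. One more small step to confirm the stop.

```bash
python3 -m creep '[{"tx":0,"ty":0,"tz":0,"twist":0.03,"claw":0},{"tx":0,"ty":0,"tz":0,"twist":0,"claw":0}]' >/dev/null; python3 t.py; python3 -m creep '[{"tx":0,"ty":0,"tz":0,"twist":0.02,"claw":0},{"tx":0,"ty":0,"tz":0,"twist":0,"claw":0}]' >/dev/null; python3 t.py
```

```text
t 16.88 yaw 81.1 pos [ 0.5005 -0.0221  0.223 ] F [3.4 1.3 6.4] M [ 0.689 -0.951  0.46 ]
t 17.05 yaw 80.0 pos [ 0.5005 -0.022   0.223 ] F [3.2 2.4 6.1] M [ 0.688 -0.936  0.506]
```

Tight at 0.5 N·m. Now I relax the twist and draw the key straight out.

```bash
python3 -m creep '[{"tx":0,"ty":0,"tz":-0.001,"twist":-0.06,"claw":0},{"tx":0,"ty":0,"tz":0,"twist":-0.06,"claw":0},{"tx":0,"ty":0,"tz":0,"twist":0,"claw":0}]' >/dev/null; python3 t.py
python3 -m creep '[{"tx":0,"ty":0,"tz":-0.003,"twist":0,"claw":0},{"tx":0,"ty":0,"tz":-0.003,"twist":0,"claw":0},{"tx":0,"ty":0,"tz":0,"twist":0,"claw":0}]' >/dev/null; python3 t.py
```

```text
t 17.3 yaw 87.0 pos [ 0.5    -0.0223  0.2232] F [4.8 1.9 1.5] M [ 0.711 -1.43   0.184]
t 17.55 yaw 86.8 pos [ 0.4994 -0.0224  0.2272] F [  8.8   2.7 -12.2] M [ 0.716 -2.527  0.076]
```

```bash
python3 -m creep '[{"tx":0.0005,"ty":0.0015,"tz":-0.002,"twist":0,"claw":0},{"tx":0,"ty":0,"tz":-0.003,"twist":0,"claw":0},{"tx":0,"ty":0,"tz":0,"twist":0,"claw":0}]' >/dev/null; python3 t.py
python3 -m creep '[{"tx":0,"ty":0,"tz":-0.003,"twist":0,"claw":0},{"tx":0,"ty":0,"tz":-0.004,"twist":0,"claw":0},{"tx":0,"ty":0,"tz":0,"twist":0,"claw":0}]' >/dev/null; python3 t.py
```

```text
t 17.8 yaw 86.7 pos [ 0.4999 -0.0226  0.2329] F [ 1.4  0.2 -1.7] M [ 0.217 -0.244  0.058]
t 18.05 yaw 86.8 pos [ 0.4999 -0.023   0.2408] F [-0.4  0.5 -2.4] M [ 0.003 -0.019 -0.039]
```

```bash
python3 -m creep '[{"tx":0,"ty":0,"tz":-0.015,"twist":0,"claw":0},{"tx":0,"ty":0,"tz":-0.02,"twist":0,"claw":0},{"tx":0.0345,"ty":-0.0058,"tz":0,"twist":0,"claw":0},{"tx":0.0345,"ty":-0.0058,"tz":0,"twist":0,"claw":0},{"tx":0.0345,"ty":-0.0058,"tz":0,"twist":0,"claw":0},{"tx":0.0345,"ty":-0.0058,"tz":0,"twist":0,"claw":0},{"tx":0.0345,"ty":-0.0058,"tz":0,"twist":0,"claw":0},{"tx":0.0344,"ty":-0.0057,"tz":0,"twist":0,"claw":0}]' >/dev/null; python3 t.py
python3 -m creep '[{"tx":0,"ty":0,"tz":0,"twist":-0.1194,"claw":0},{"tx":0,"ty":0,"tz":0,"twist":-0.1194,"claw":0},{"tx":0,"ty":0,"tz":0,"twist":-0.1194,"claw":0},{"tx":0,"ty":0,"tz":0,"twist":-0.1194,"claw":0},{"tx":0,"ty":0,"tz":0,"twist":-0.1194,"claw":0},{"tx":0,"ty":0,"tz":0,"twist":-0.1194,"claw":0},{"tx":0,"ty":0,"tz":0,"twist":-0.1194,"claw":0},{"tx":0,"ty":0,"tz":0,"twist":-0.1194,"claw":0},{"tx":0,"ty":0,"tz":0,"twist":-0.1194,"claw":0},{"tx":0,"ty":0,"tz":0,"twist":-0.1194,"claw":0},{"tx":0,"ty":0,"tz":0,"twist":-0.1194,"claw":0},{"tx":0,"ty":0,"tz":0,"twist":-0.1194,"claw":0}]' >/dev/null
python3 -m creep '[{"tx":0,"ty":0,"tz":0,"twist":0,"claw":0},{"tx":0,"ty":0,"tz":0,"twist":0,"claw":0}]' >/dev/null; python3 t.py; python3 held.py k5
```

```text
t 18.72 yaw 86.8 pos [0.4762 0.1871 0.2753] F [ 1.1  0.3 -2.4] M [ 0.012 -0.06   0.028]
t 19.88 yaw 168.6 pos [0.4768 0.1855 0.2751] F [ 0.2 -0.6 -2.5] M [-0.001 -0.02   0.056]
grip px [345.6 158.1] tip px [345.3 205.6]
grip px [328.1 175.1] tip px [326.4 218.7]
off [281 121] [263 136] scale 3
[0.4768 0.1855 0.2751] [ 0.21052013 -0.58732928 -2.49908866] 0.014610909838562659
```

View pics/k5.png

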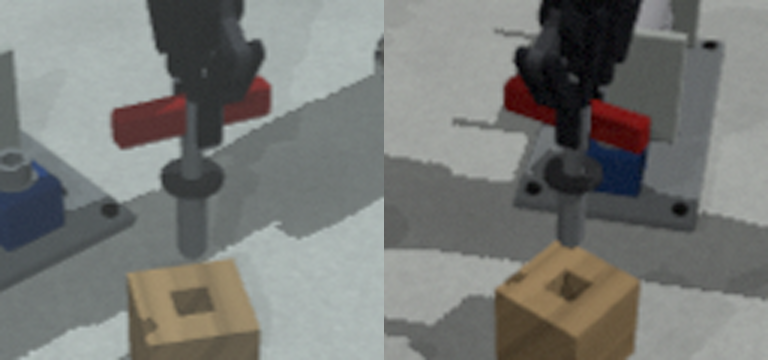

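The view nearly matches the one after lift-out: key tip at (191,256) and (569,245), hole at (192,299) and (571,285). Lowering.

```bash
python3 -m creep '[{"tx":0,"ty":0,"tz":0.012,"twist":0,"claw":0},{"tx":0,"ty":0,"tz":0.012,"twist":0,"claw":0},{"tx":0,"ty":0,"tz":0.008,"twist":0,"claw":0},{"tx":0,"ty":0,"tz":0.004,"twist":0,"claw":0},{"tx":0,"ty":0,"tz":0.003,"twist":0,"claw":0},{"tx":0,"ty":0,"tz":0.003,"twist":0,"claw":0},{"tx":0,"ty":0,"tz":0,"twist":0,"claw":0}]' >/dev/null; python3 t.py
python3 -m creep '[{"tx":0,"ty":0,"tz":0.004,"twist":0,"claw":0},{"tx":0,"ty":0,"tz":0.004,"twist":0,"claw":0},{"tx":0,"ty":0,"tz":0,"twist":0,"claw":0}]' >/dev/null; python3 t.py
```

```text
t 20.57 yaw 168.9 pos [0.4768 0.1857 0.2329] F [-0.1 -0.  -1.7] M [-0.032  0.055  0.015]
t 20.82 yaw 168.9 pos [0.4765 0.1856 0.2244] F [-0.  -0.5 -2.6] M [-0.033  0.036 -0.037]
```

In the hole and free (tip ≈0.060). Lowering the rest.

```bash
python3 -m creep '[{"tx":0,"ty":0,"tz":0.01,"twist":0,"claw":0},{"tx":0,"ty":0,"tz":0.01,"twist":0,"claw":0},{"tx":0,"ty":0,"tz":0.01,"twist":0,"claw":0},{"tx":0,"ty":0,"tz":0.008,"twist":0,"claw":0},{"tx":0,"ty":0,"tz":0.003,"twist":0,"claw":0},{"tx":0,"ty":0,"tz":0,"twist":0,"claw":0},{"tx":0,"ty":0,"tz":0,"twist":0,"claw":0}]' >/dev/null; python3 t.py
for i in 1 2; do python3 -m creep '[{"tx":0,"ty":0,"tz":0.002,"twist":0,"claw":0},{"tx":0,"ty":0,"tz":0,"twist":0,"claw":0}]' >/dev/null; python3 t.py; done
```

```text
t 21.4 yaw 168.9 pos [0.4768 0.1858 0.1839] F [-0.5 -0.8 -2.1] M [ 0.05   0.009 -0.047]
t 21.57 yaw 168.9 pos [0.477  0.1858 0.1823] F [-0.   0.  -2.4] M [0.001 0.016 0.048]
t 21.73 yaw 168.9 pos [0.4768 0.1857 0.18  ] F [ 0.2  0.6 -1.7] M [-0.038  0.044  0.032]
```

```bash
for i in 1 2 3; do python3 -m creep '[{"tx":0,"ty":0,"tz":0.001,"twist":0,"claw":0},{"tx":0,"ty":0,"tz":0,"twist":0,"claw":0}]' >/dev/null; python3 t.py; done
python3 -m creep '[{"tx":0,"ty":0,"tz":0,"twist":0,"claw":1},{"tx":0,"ty":0,"tz":0,"twist":0,"claw":1},{"tx":0,"ty":0,"tz":0,"twist":0,"claw":1},{"tx":0,"ty":0,"tz":0,"twist":0,"claw":1},{"tx":0,"ty":0,"tz":0,"twist":0,"claw":1},{"tx":0,"ty":0,"tz":0,"twist":0,"claw":1},{"tx":0,"ty":0,"tz":0,"twist":0,"claw":1},{"tx":0,"ty":0,"tz":0,"twist":0,"claw":1}]'
```

```text
t 21.9 yaw 168.9 pos [0.4767 0.1857 0.179 ] F [-1.5  0.3 -2.8] M [-0.061  0.006 -0.039]
t 22.07 yaw 168.9 pos [0.4767 0.1857 0.178 ] F [ 0.  -0.4 -2.1] M [0.016 0.06  0.011]
t 22.23 yaw 168.9 pos [0.4769 0.1858 0.1777] F [-2.1  1.   2.9] M [-0.264  0.568 -0.043]
clock: 22.9
tool_pos: [0.4768, 0.1857, 0.1771]
tcp_rot: [[-0.981, 0.193, -0.0], [0.193, 0.981, 0.0], [0.0, 0.0, -1.0]]
force: [0.4, -0.0, 0.5]
gripper_width: 0.0855
```

The collar touched the stand and the gripper is open. I retreat upward and look at the key and the screw.

```bash
python3 -m creep '[{"tx":0,"ty":0,"tz":-0.02,"twist":0,"claw":1},{"tx":0,"ty":0,"tz":-0.03,"twist":0,"claw":1},{"tx":0,"ty":0,"tz":-0.03,"twist":0,"claw":1},{"tx":0,"ty":0,"tz":-0.03,"twist":0,"claw":1},{"tx":0,"ty":0,"tz":0,"twist":0,"claw":1},{"tx":0,"ty":0,"tz":0,"twist":0,"claw":1}]' | grep force
python3 - <<'E'
from rect import *
a,_,_=snap('scene','e_s.png');b,_,_=snap('side','e_d.png');w,K,V=snap('wrist','e_w.png')
r=rect(w,K,V,(.4995,-.024))
o=np.vstack([np.hstack([cv2.resize(a[140:280,270:450],(400,311)),cv2.resize(b[150:290,235:415],(400,311))])[:,:,::-1],np.hstack([cv2.resize(w,(460,288))[:,:,::-1],cv2.resize(r,(340,288))])])
cv2.imwrite('pics/end.png',o)
E
```

```text
force: [-0.2, -0.1, -0.6]
[[91.84883117675781, 232.99322509765625], [108.03360748291016, 268.4433898925781], [145.3116455078125, 261.7242431640625], [130.47019958496094, 225.73028564453125]]
```

View pics/end.png

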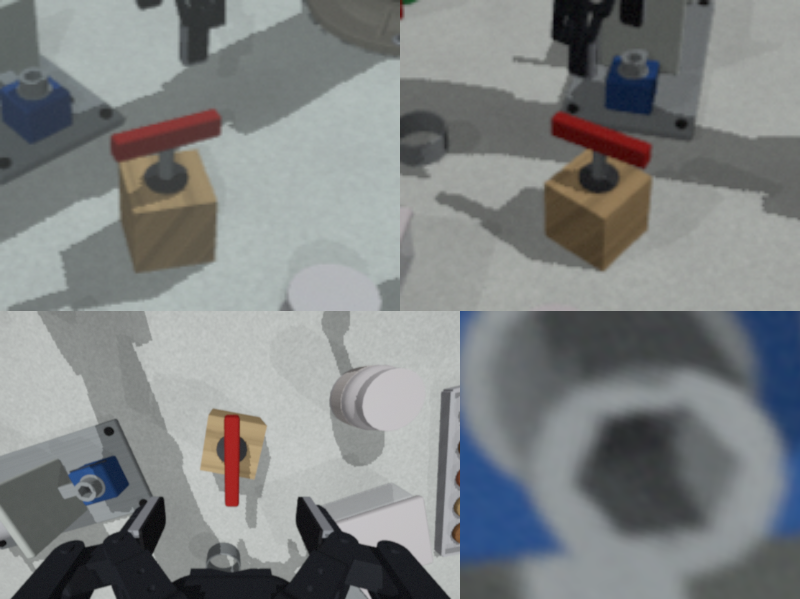

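The key stands upright in the stand with its collar on top, and the gripper is clear. The socket's hex looks about as it did at the start, consistent with ≈60° of turn. Handing in.

```bash
python3 -c "
from station import *;print(ticket.job_done())"
```

```text
the job is handed in; nothing more can be done
None
```

I tightened the clamp screw with the red hex key, put the key back upright in its stand and handed the job in at about 23 s. The hand-in gives no verdict and I had no direct reading of the screw joint, so this rests on feel and the pictures.

- **Seating:** The first descent stopped about 8 mm above the socket floor because the key was slightly off centre. After a sideways nudge and a small wriggle it slid fully home, with the tool 8 mm below that stop. I never pressed with more than about 17 N before turning.
- **Tightening:** The turning torque stayed near 0.2 N·m, then climbed steadily to 0.5 N·m at the stop, where I stopped turning. The tool turned about 72° before the torque began to climb, including the play in the socket. The hex then looked about as it did at the start, which fits a net turn of around 60°.
- **Drawing out:** The key rubbed on the way out, with a pull of about 12 N. A 1.5 mm sideways shift freed it.
- **Last checks:** The final pictures show the key upright with its collar on the stand and the open gripper clear of it. The arm went nowhere near the tub, cutter or box. I did not measure their positions afterwards.
- **Disagreement:** The wrist-camera socket position was about 2–4 mm off from what the other two cameras and the feel of the socket showed. I corrected for it before and during insertion.

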